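# Stack two cardboard models for gluing under weights

## Robot

A 6-joint arm with a two-finger parallel gripper is mounted at the origin on the work surface. World frame = base frame: x ahead of the robot, y to its left, z up, the work surface at z = 0. Lengths are in m, angles in degrees, forces in N, time in s.
With the tool pointing down it reaches from about 0.4 to 0.825 m from the base axis. Payload 7 kg.
Tool frame: the origin (TCP) lies midway between the tips of the shut fingers; the grasp point (between the pads) lies 19 mm behind it (ctrl.grip_point_offset is the distance from the TCP to the grasp point, in m); x points along the fingers, y is the direction in which the jaws open and shut, and the axes are right-handed (so a half turn about x gives the same grasp; the last joint's range is limited). The gripper opens to 88 mm and grips with 3 to 60 N. Pads are 19 mm wide; open, the fingers measure 130 mm over their backs; the gripper's body (78 mm by 193 mm) begins 47 mm behind the grasp point.
Start: joints at [90.82, 20.546, 0.682, 0, -70.136, -16.507], TCP at [0.183, 0.65, 0.227] pointing down, gripper open.
Joint ranges: [-176.03, 176.03], [-82.01, 121.73], [-58.28, 71.71], [-173.87, 95.51], [-174.79, -0.11], [-173.66, 173.66]. Speed limits (degrees/s): [136.94, 136.94, 172.46, 180, 180, 180].

## Interface

Orientations are given as [roll, pitch, yaw] about the fixed x, y, z axes, in that order (R = Rz(yaw) Ry(pitch) Rx(roll)).
In Python, from plant import ctrl gives the robot as it stands.
- The arm moves only by the tool drive_tool, never from a script. Its argument "plan" is a list of rows, each a list of 3 entries, a list of its own where there are three numbers: the shift along the tool's x, y, z in m, then the turn, a rotation vector about the tool's x, y, z in degrees, then the opening, from 0 (shut) to 1 (fully open). In form: [[[dx, dy, dz], [wx, wy, wz], grip], ...]. A call has 1 to 20 rows; each row is the pose to reach, as a shift and turn from the pose measured when the call began, along the tool's axes at that moment; what a row does not reach only later rows make up. A row lasts 1/12 s, in which the tool goes at most 41.7 mm and 7.16 degrees, less where a joint would pass 70% of its speed; a pose out of reach is approached as far as the arm can. A call with a gripper value outside its range is refused whole. The fingers move at their own pace and stop on an object; the grip force is fixed at half the most. Time passes only in rows, so rows that repeat a pose let the fingers close. It gives the time, the measured TCP pose, the force and the opening at its end, in the units of the state.
- ctrl.get_obs(): the state, without advancing time (a new reading comes with each control period).
- ctrl.snapshot(name): name is "scene" or "side" or "wrist"; returns the picture (420x560x3 uint8, blue, green, red); there is no depth.
- ctrl.get_calibration(name): a dict with "fx", "fy", "cx", "cy" (pixels), "dist_coeffs" ([k1, k2, p1, p2, k3] as OpenCV has them; the pictures are not rectified), "R" (3x3) and "t" (3): a world point X has camera coordinates R X + t. Camera axes: x right, y down, z forward; pixel columns grow to the right and rows downward; lengths in m; the calibration is good to about 2 mm. A picture is of the moment at which its call begins: read the wrist's pose just before it. get_calibration takes no time and is no camera call; for the wrist camera it gives the pose at the moment of the call.
- ctrl.close_job(): hands the job in, once; it reports no verdict.
Trained networks look in the newest picture that a camera, given by its name, has taken for a name from the list of things; names that differ only in an ending like _2 or _b are one class to them, and where a whole thing is asked for, a point or a joint stands for the part that bears it (a point fixed in the world has none). Each returns a list of dicts, best first, with "confidence" (0 to 1); they miss things now and then, are a little off and sometimes report something else, mostly with a low value. They report only what shows in the picture. A call takes as long as a camera call. They do not tell look-alikes from the thing itself.
- ctrl.cut_out(camera, name): "pixels" (420x560 bool, what is visible of it) and "pixel" ([column, row] in pixels, amid what is visible of it).
- ctrl.landmark_of(camera, name): "pixel" ([column, row] in pixels: a listed point, or the origin of a listed thing).
The state is a dict: "clock": time; "joint_pos": joint angles; "qvel": joint speeds; "tau": joint torques, N m; "tool_pos": TCP position; "orientation": TCP orientation; "force": force on the tool from outside, world axes, zero at the start; "moment": the same for the moment, N m; "opening": finger opening in m.
Only numpy, scipy, OpenCV 4.12 (cv2) and the standard library are available. Lean on these libraries where they do the work, as an engineer would, in place of code of your own. Each camera call takes 0.05 s, during which the arm holds its last target. There are 200 camera calls.

## Task

Set up two glue-ups of cardboard models. On the blue base plate stack the brown kraft panel, then the white panel, then the steel block as its weight; on the yellow base plate stack the red panel, then the green round weight. Lay everything flat and centred on what is beneath it, with the long sides of panels and steel block parallel to the long side of their plate; set the weights down gently, never dropping them onto the cardboard, and leave the tape roll, the pencil pot and the glue stick where they stand.

Things in the scene. Friction and masses are not known exactly. Their poses are not given: they have to be found in the camera images.
- kraft_panel_mid (a point): Brown kraft panel: a flat rectangular block of honeycomb cardboard, 96 long, 60 wide, 18 thick (mm), lying flat loose on the table. The point is its centre, 9 mm above its underside; x runs along its length, y across its width, z up. Mass about 45 g.
- white_panel_mid (a point): White-faced panel: a flat rectangular block of honeycomb cardboard, 84 long, 54 wide, 18 thick (mm), lying flat loose on the table. The point is its centre, 9 mm above its underside; x runs along its length, y across its width, z up. Mass about 40 g.
- red_panel_mid (a point): Red-faced panel: a flat rectangular block of honeycomb cardboard, 90 long, 57 wide, 18 thick (mm), lying flat loose on the table. The point is its centre, 9 mm above its underside; x runs along its length, y across its width, z up. Mass about 42 g.
- steel_block_mid (a point): Bare dark-grey steel block, the weight of the blue plate's stack: 62 long, 46 wide, 28 high (mm), about 0.62 kg, standing loose on the table with a dark line along the middle of its top. The point is its centre, 14 mm above its underside; x runs along its length, y across its width, z up.
- green_weight_mid (a point): Green painted round iron weight, the weight of the yellow plate's stack: an upright cylinder of 56 mm diameter, 28 mm high, about 0.5 kg, loose on the table. The point is its centre, 14 mm above its underside; z up.
- blue_plate_top (a point): Blue-topped plywood base plate fixed to the table, 140 x 100 mm, 12 mm thick. The point is the centre of its top face, 12 mm above the table; x runs along its 140 mm side, y along its 100 mm side, z up.
- yellow_plate_top (a point): Yellow-topped plywood base plate fixed to the table, 140 x 100 mm, 12 mm thick. The point is the centre of its top face, 12 mm above the table; x runs along its 140 mm side, y along its 100 mm side, z up.
- tape_roll_mid (a point): Tan roll of paper tape lying flat, loose, 68 mm diameter, 24 mm high. Not to be moved. The point is its centre, 12 mm above the table.
- pencil_pot_mid (a point): Grey pot of pencils, loose, 60 mm diameter at the rim, pot 85 mm high, pencils up to 130 mm above the table. Not to be moved. The point is on its axis 45 mm above the table.
- glue_stick_mid (a point): White glue stick with a black cap standing upright, loose, 30 mm diameter, 88 mm high. Not to be moved. The point is on its axis 44 mm above the table.
Things that resemble listed ones, but are neither listed nor needed, are in the scene too. Leave any purple look-alike of the part that bears red_panel_mid alone. Leave any orange look-alike of the part that bears steel_block_mid alone.

How it is judged (in metres and radians):
At the end, for the whole second after the job is handed in: Blue plate, upward: kraft panel, white panel, steel block; yellow: red panel, green weight. Each is centred within 12 mm on what is beneath, rests on it (height within 5 mm), is flat (0.12 rad) and, but for the round weight, parallel to what is beneath (0.17 rad); all released, at rest (horizontal distance between kraft_panel_mid and blue_plate_top below 0.012 m and z of kraft_panel_mid in the frame of blue_plate_top between 0.004 and 0.014 m and angle between each of kraft_panel_mid, white_panel_mid, steel_block_mid, red_panel_mid, green_weight_mid's own z axis and vertical below 0.12 rad and angle between the x axis of kraft_panel_mid and the x axis of blue_plate_top, either way round below 0.17 rad and horizontal distance between white_panel_mid and kraft_panel_mid below 0.012 m and z of white_panel_mid in the frame of kraft_panel_mid between 0.013 and 0.023 m and angle between the x axis of white_panel_mid and the x axis of kraft_panel_mid, either way round below 0.17 rad and horizontal distance between steel_block_mid and white_panel_mid below 0.012 m and z of steel_block_mid in the frame of white_panel_mid between 0.018 and 0.028 m and angle between the x axis of steel_block_mid and the x axis of white_panel_mid, either way round below 0.17 rad and horizontal distance between red_panel_mid and yellow_plate_top below 0.012 m and z of red_panel_mid in the frame of yellow_plate_top between 0.004 and 0.014 m and angle between the x axis of red_panel_mid and the x axis of yellow_plate_top, either way round below 0.17 rad and horizontal distance between green_weight_mid and red_panel_mid below 0.012 m and z of green_weight_mid in the frame of red_panel_mid between 0.018 and 0.028 m and linear speed of each of kraft_panel, white_panel, red_panel, steel_block, green_weight below 0.02 m/s and angular speed of each of kraft_panel, white_panel, red_panel, steel_block, green_weight below 0.2 rad/s); the robot touches nothing.
It fails at once if a weight falls freely (out of the fingers, faster than 0.6 m/s: a drop of about 20 mm or more) ((linear speed of steel_block above 0.6 m/s and contact force between steel_block and the fingers below 0.1 N) or (linear speed of green_weight above 0.6 m/s and contact force between green_weight and the fingers below 0.1 N)).
It fails at once if the tape roll, pencil pot or glue stick is shifted by more than 30 mm or knocked over (distance of any of tape_roll_mid, pencil_pot_mid, glue_stick_mid from where it was at the start of the episode above 0.03 m or angle between any of tape_roll_mid, pencil_pot_mid, glue_stick_mid's own z axis and vertical above 0.5 rad).
It also fails if it takes over 138 s, if anything falls off the work surface, if the arm or the gripper's body presses on something with over 40 N, if the wrist force passes 120 N, or if a joint passes its speed limit or range.

## Working session

There is one attempt and no reset: what is moved stays moved. The work goes in short steps, Python scripts to look and compute and a tool call to move; the robot and the scene stay as the last step left them, time stands still between calls to the robot, and variables do not carry over. Pictures are saved under pics/ and viewed, about 12 in all and at most 16, crops included, and the job is handed in when it is done.

Besides the shell and the picture viewer there is one more tool, called after "Emit:" in YAML: its name, and indented under it one key for each argument. drive_tool: Moves the arm, as the interface text tells. Its arguments: {"type":"object","properties":{"plan":{"type":"array","items":{"type":"array"}}},"required":["plan"]}

```bash
ls; mkdir -p pics; python3 - <<'E'
from plant import ctrl
import cv2,numpy as np
o=ctrl.get_obs(); print(o)
a=ctrl.snapshot("scene");b=ctrl.snapshot("side")
cv2.imwrite("pics/s1.png",a);cv2.imwrite("pics/d1.png",b)
for n in("scene","side","wrist"):
  c=ctrl.get_calibration(n);print(n,c["fx"],-np.array(c["R"]).T@np.array(c["t"]),np.round(c["R"],3).tolist())
E
```

```text
pics
{'clock': 0.0, 'joint_pos': array([ 9.08183360e+01,  2.05914165e+01,  6.35851211e-01, -2.10870793e-02,
       -7.01366715e+01, -1.65055181e+01]), 'qvel': array([-0.1055437 , -0.06119638,  0.1419106 ,  0.02071525,  0.0137123 ,
       -0.03277359]), 'tau': array([-6.90718957e-05, -5.82713342e+01,  2.93061268e+01,  6.99731871e+00,
        6.87642954e-03, -1.63073105e-04]), 'tool_pos': array([0.18241308, 0.64938673, 0.22563564]), 'orientation': array([  94.37770175,   89.90565632, -101.31666125]), 'force': array([-0.17646252,  0.03968331,  0.1756195 ]), 'moment': array([ 0.00598578,  0.01139391, -0.00466325]), 'opening': 0.08791580190740353}
scene 443.3988885273684 [ 1.31865781 -0.05352734  0.7356821 ] [[0.051, 0.999, 0.011], [0.597, -0.021, -0.802], [-0.801, 0.048, -0.597]]
side 498.4533840495209 [-0.16874175 -0.78080049  0.82140511] [[0.789, -0.614, -0.004], [-0.385, -0.49, -0.782], [0.478, 0.619, -0.623]]
wrist 303.22404443519207 [0.26199465 0.62779077 0.38454419] [[-0.27, -0.963, 0.002], [-0.917, 0.258, 0.303], [-0.293, 0.08, -0.953]]
```

View pics/s1.png

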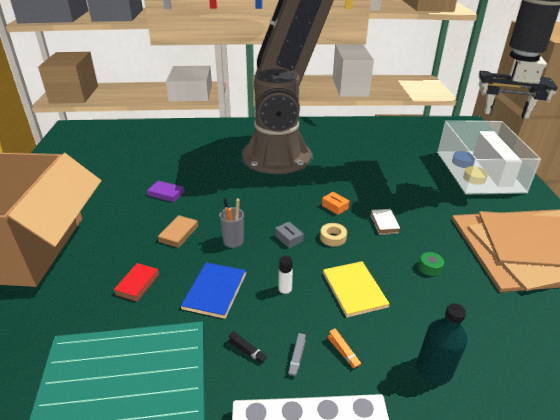

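View pics/d1.png

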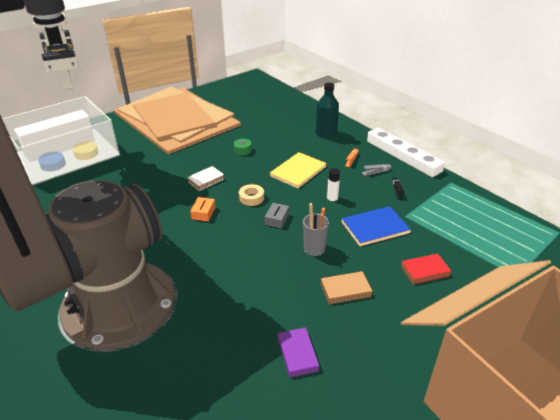

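The scene picture shows kraft (179,231), white (386,221), red (137,282), steel (289,234), green (431,264), blue plate (215,289), yellow plate (356,288), tape (333,234), pot (232,227), glue (285,275). The look-alikes are purple (166,191) and orange (336,203). The side view agrees with this.

```bash
cat > h.py <<'E'
from plant import ctrl
import cv2,numpy as np
from scipy.optimize import minimize
D=dict(kraft_panel_mid=(.096,.060,.018),white_panel_mid=(.084,.054,.018),red_panel_mid=(.090,.057,.018),steel_block_mid=(.062,.046,.028),
 green_weight_mid=(.056,.056,.028),blue_plate_top=(.14,.10,.012),yellow_plate_top=(.14,.10,.012),
 tape_roll_mid=(.068,.068,.024),glue_stick_mid=(.03,.03,.088),pencil_pot_mid=(.06,.06,.085))
ROUND=("green","tape","glue","penci")
def cal(n):
    c=ctrl.get_calibration(n);K=np.array([[c["fx"],0,c["cx"]],[0,c["fy"],c["cy"]],[0,0,1.]])
    return K,np.array(c["dist_coeffs"],float),np.array(c["R"],float),np.array(c["t"],float)
def proj(X,c):
    return cv2.projectPoints(np.asarray(X,float).reshape(-1,3),cv2.Rodrigues(c[2])[0],c[3],c[0],c[1])[0].reshape(-1,2)
def ray(px,c,z):
    u=cv2.undistortPoints(np.array([[px]],float),c[0],c[1]).ravel();d=c[2].T@np.array([u[0],u[1],1]);o=-c[2].T@c[3]
    return o+d*(z-o[2])/d[2]
def body(name,p,z0):
    L,W,H=D[name];x,y,a=p
    if name[:5] in ROUND: t=np.linspace(0,2*np.pi,24,endpoint=False);q=np.c_[np.cos(t),np.sin(t)]*L/2
    else: q=np.array([[1,1],[1,-1],[-1,-1],[-1,1]])*[L/2,W/2]
    c,s=np.cos(a),np.sin(a);q=q@np.array([[c,s],[-s,c]])+[x,y]
    return np.vstack([np.c_[q,np.full(len(q),z)] for z in(z0,z0+H)])
def iou(name,p,z0,m,c):
    h=cv2.convexHull(proj(body(name,p,z0),c).astype(np.float32)).reshape(-1,2)
    x0,y0=np.argwhere(m).min(0)[::-1]-12;x1,y1=np.argwhere(m).max(0)[::-1]+12
    x0=max(x0,0);y0=max(y0,0)
    S=6;mm=cv2.resize(m[y0:y1,x0:x1].astype(np.uint8),None,fx=S,fy=S,interpolation=cv2.INTER_NEAREST)
    r=np.zeros_like(mm);cv2.fillConvexPoly(r,np.round(((h-[x0,y0]+.5)*S)*16).astype(np.int32),1,shift=4)
    return (r&mm).sum()/max((r|mm).sum(),1)
def fit(name,masks,z0=0.,yaw=None):
    """masks: list of (mask,cal)"""
    m,c=masks[0];px=np.argwhere(m).mean(0)[::-1];g=ray(px,c,z0+D[name][2]*.6)
    f=lambda p:-np.mean([iou(name,p,z0,m,c) for m,c in masks])
    yaws=[0] if name[:5] in ROUND else (np.arange(0,np.pi,np.pi/8) if yaw is None else [yaw])
    best=min(yaws,key=lambda a:f([g[0],g[1],a]))
    p0=np.array([g[0],g[1],best])
    r=minimize(f,p0,method="Nelder-Mead",options=dict(initial_simplex=p0+np.array([[0,0,0],[.006,0,0],[0,.006,0],[0,0,.15]]),xatol=1e-4,fatol=1e-5))
    return r.x,-r.fun
def look(names,cams=("scene","side"),z0={},verbose=1):
    C={n:cal(n) for n in cams};[ctrl.snapshot(n) for n in cams]
    out={}
    for k in names:
        ms={}
        for n in cams:
            q=[d for d in ctrl.cut_out(n,k) ]
            if verbose: print(k,n,[(np.round(d["pixel"]).tolist(),round(d["confidence"],2),int(d["pixels"].sum())) for d in q[:3]])
            if q: ms[n]=q[0]["pixels"]
        out[k]=ms
    return out,C
E
python3 - <<'E'
from h import *
import pickle
o,C=look(list(D))
pickle.dump((o,C),open("m.pkl","wb"))
for k,ms in o.items():
    z0=0
    for sel in (["scene"],["side"],["scene","side"]):
        l=[(ms[n],C[n]) for n in sel if n in ms]
        if l:
            p,s=fit(k,l,z0);print(k,sel,np.round(p[:2],4),round(np.degrees(p[2])%180,1),round(s,3))
E
```

```text
kraft_panel_mid scene [([176.0, 228.0], 0.91, 770), ([136.0, 282.0], 0.7, 1005)]
kraft_panel_mid side [([346.0, 290.0], 0.82, 1201)]
white_panel_mid scene [([384.0, 219.0], 0.71, 458)]
white_panel_mid side [([206.0, 176.0], 0.63, 488), ([346.0, 289.0], 0.24, 1135)]
red_panel_mid scene [([137.0, 282.0], 0.69, 1015), ([165.0, 189.0], 0.55, 530)]
red_panel_mid side [([302.0, 353.0], 0.81, 1516), ([424.0, 267.0], 0.67, 1077)]
steel_block_mid scene [([336.0, 206.0], 0.95, 374), ([286.0, 237.0], 0.85, 487), ([232.0, 227.0], 0.18, 753)]
steel_block_mid side [([201.0, 210.0], 0.86, 446), ([276.0, 215.0], 0.74, 447), ([243.0, 146.0], 0.51, 214)]
green_weight_mid scene [([430.0, 265.0], 0.89, 467), ([233.0, 226.0], 0.41, 837)]
green_weight_mid side [([246.0, 148.0], 0.71, 251)]
blue_plate_top scene [([209.0, 292.0], 0.72, 2311)]
blue_plate_top side [([375.0, 224.0], 0.78, 1723)]
yellow_plate_top scene [([350.0, 286.0], 0.67, 2271)]
yellow_plate_top side [([297.0, 168.0], 0.68, 1100)]
tape_roll_mid scene [([335.0, 233.0], 0.83, 489)]
tape_roll_mid side [([248.0, 194.0], 0.6, 424)]
glue_stick_mi
[... 1166 characters left out ...]
'] [ 0.6155 -0.1633] 163.7 0.937
yellow_plate_top ['scene'] [0.6225 0.1517] 13.6 0.977
yellow_plate_top ['side'] [0.6279 0.1553] 13.6 0.968
yellow_plate_top ['scene', 'side'] [0.6243 0.153 ] 13.5 0.943
tape_roll_mid ['scene'] [0.4357 0.1289] 169.1 0.763
tape_roll_mid ['side'] [0.4427 0.1323] 55.7 0.76
tape_roll_mid ['scene', 'side'] [0.4411 0.1278] 76.4 0.727
glue_stick_mid ['scene'] [ 0.6114 -0.0062] 175.9 0.89
glue_stick_mid ['side'] [ 0.6199 -0.0023] 44.5 0.879
glue_stick_mid ['scene', 'side'] [ 0.6132 -0.0059] 174.3 0.772
pencil_pot_mid ['scene'] [ 0.4347 -0.1303] 11.1 0.883
pencil_pot_mid ['side'] [ 0.4481 -0.1242] 10.0 0.891
pencil_pot_mid ['scene', 'side'] [ 0.4432 -0.1287] 10.8 0.836
```

```bash
cat >> h.py <<'E'
from scipy.spatial.transform import Rotation as Ro
def pose():
    o=ctrl.get_obs();return np.array(o["tool_pos"]),Ro.from_euler("xyz",o["orientation"],degrees=True).as_matrix(),o
def jaw():
    p,R,o=pose();return np.degrees(np.arctan2(R[1,1],R[0,1]))
def go(x,y,z,psi,flip=True,say=""):
    """shift and turn in the tool frame to bring the TCP to x,y,z with the jaws along psi (deg), pointing down"""
    p,R,o=pose();cand=[]
    for a in ((psi,psi+180) if flip else (psi,)):
        c,s=np.cos(np.radians(a)),np.sin(np.radians(a));yx=np.array([[0,0,-1],[c,s,0.]])
        T=np.c_[yx[0],yx[1],np.cross(yx[0],yx[1])]
        cand.append(np.degrees(Ro.from_matrix(R.T@T).as_rotvec()))
    for w in cand: print(say,"shift",np.round(R.T@(np.array([x,y,z])-p),4).tolist(),"turn",np.round(w,1).tolist())
E
python3 - <<'E'
from h import *
import pickle
o,C=pickle.load(open("m.pkl","rb"))
print("jaw",jaw(),pose()[1].round(3).tolist())
for k,i,j in(("red_panel_mid",0,1),("steel_block_mid",1,1)):
    ms=[]
    for n,ii in(("scene",i),("side",j)):
        if k=="x":pass
        if n not in globals().setdefault("seen",set()): ctrl.snapshot(n)
        ms.append((ctrl.cut_out(n,k),C[n]))
    for t in range(2):
        print(k,[np.round(d["pixel"]).tolist() for d in ms[t][0]])
    want={"red_panel_mid":[(137,282),(425,268)],"steel_block_mid":[(288,235),(276,215)]}[k]
    sel=[]
    for t in range(2):
        d=min(ms[t][0],key=lambda d:np.hypot(*(np.array(d["pixel"])-want[t])));sel.append((d["pixels"],ms[t][1]))
    for l in([sel[0]],[sel[1]],sel):
        p,s=fit(k,l);print(k,np.round(p[:2],4),round(np.degrees(p[2])%180,1),round(s,3))
def tri(a,b):
    u=[cv2.undistortPoints(np.array([[q]],float),C[n][0],C[n][1]).reshape(2,1) for n,q in(("scene",a),("side",b))]
    X=cv2.triangulatePoints(*[np.c_[C[n][2],C[n][3]] for n in("scene","side")],*u).ravel();return (X[:3]/X[3]).round(3)
print("flap",tri((100,185),(405,322)),tri((75,241),(549,263)),tri((62,156),(405,322)))
w=ctrl.snapshot("wrist");cv2.imwrite("pics/w1.png",w)
E
```

```text
jaw -105.68724714723142 [[0.0, -0.27, -0.963], [0.0, -0.963, 0.27], [-1.0, -0.0, 0.0]]
red_panel_mid [[137.0, 284.0], [166.0, 193.0]]
red_panel_mid [[423.0, 269.0], [298.0, 353.0]]
red_panel_mid [ 0.5884 -0.3433] 160.4 0.944
red_panel_mid [ 0.5937 -0.3413] 156.8 0.937
red_panel_mid [ 0.5909 -0.3424] 159.3 0.914
steel_block_mid [[290.0, 238.0], [334.0, 204.0], [175.0, 231.0]]
steel_block_mid [[278.0, 215.0], [201.0, 209.0]]
steel_block_mid [0.4359 0.0135] 31.1 0.926
steel_block_mid [0.4409 0.0175] 32.9 0.944
steel_block_mid [0.4381 0.0146] 33.5 0.902
flap [ 0.354 -0.466  0.121] [ 0.626 -0.501  0.151] [ 0.313 -0.528  0.197]
```

View pics/w1.png

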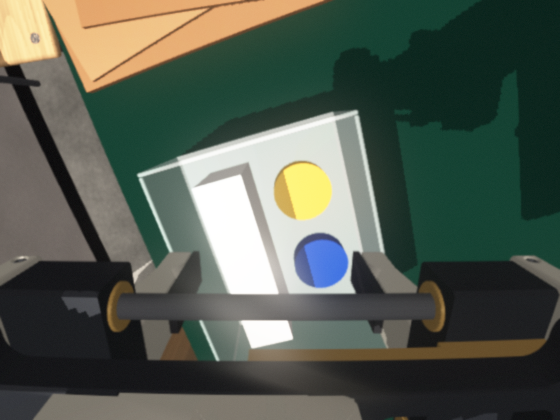

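Wrist picture 1 shows the side tray. The fingers are at about (175,290) and (375,290), so the ground below the TCP lies in clear view. First I'll move over the yellow plate.

```bash
python3 -c "
from h import *
go(.625,.16,.25,-76.5)"
```

```text
shift [-0.0235, 0.352, -0.5584] turn [-29.2, 0.0, 0.0]
 shift [-0.0235, 0.352, -0.5584] turn [150.8, 0.0, -0.0]
```

Emit:
drive_tool:
  plan:
    - [[-0.0235, 0.352, -0.558], [-29.2, 0, 0], 1]
    - [[-0.0235, 0.352, -0.558], [-29.2, 0, 0], 1]
    - [[-0.0235, 0.352, -0.558], [-29.2, 0, 0], 1]
    - [[-0.0235, 0.352, -0.558], [-29.2, 0, 0], 1]
    - [[-0.0235, 0.352, -0.558], [-29.2, 0, 0], 1]
    - [[-0.0235, 0.352, -0.558], [-29.2, 0, 0], 1]
    - [[-0.0235, 0.352, -0.558], [-29.2, 0, 0], 1]
    - [[-0.0235, 0.352, -0.558], [-29.2, 0, 0], 1]
    - [[-0.0235, 0.352, -0.558], [-29.2, 0, 0], 1]
    - [[-0.0235, 0.352, -0.558], [-29.2, 0, 0], 1]
    - [[-0.0235, 0.352, -0.558], [-29.2, 0, 0], 1]
    - [[-0.0235, 0.352, -0.558], [-29.2, 0, 0], 1]
    - [[-0.0235, 0.352, -0.558], [-29.2, 0, 0], 1]
    - [[-0.0235, 0.352, -0.558], [-29.2, 0, 0], 1]
    - [[-0.0235, 0.352, -0.558], [-29.2, 0, 0], 1]
    - [[-0.0235, 0.352, -0.558], [-29.2, 0, 0], 1]
    - [[-0.0235, 0.352, -0.558], [-29.2, 0, 0], 1]
    - [[-0.0235, 0.352, -0.558], [-29.2, 0, 0], 1]
    - [[-0.0235, 0.352, -0.558], [-29.2, 0, 0], 1]

```text
clock: 3.23
tool_pos: [0.6245, 0.1598, 0.2498]
orientation: [-9.9, 90.0, -176.5]
force: [-0.5, 0.6, -0.1]
opening: 0.0876
```

```bash
cat >> h.py <<'E'
def wl(names,z0={},pic=None,want={}):
    o=ctrl.get_obs();c=cal("wrist");im=ctrl.snapshot("wrist")
    if pic: cv2.imwrite("pics/"+pic+".png",im)
    print("t",round(o["clock"],2),"tcp",o["tool_pos"].round(4),"jaw",round(jaw(),1),"j6",round(o["joint_pos"][5],1),"open",round(o["opening"],4),"F",o["force"].round(1))
    for k in names:
        for d in ctrl.cut_out("wrist",k)[:3]:
            m=d["pixels"];
            if m.sum()<200: continue
            a=np.argwhere(m);hsv=cv2.cvtColor(im,cv2.COLOR_BGR2HSV)[m]
            p,s=fit(k,[(m,c)],z0.get(k,0))
            print(k,np.round(d["pixel"]).tolist(),round(d["confidence"],2),"->",p[:2].round(4).tolist(),"yaw",round(np.degrees(p[2])%180,1),"iou",round(s,3),"hue",np.median(hsv,0),"lim",a.min(0)[::-1],a.max(0)[::-1])
E
python3 -c "
from h import *
wl(['yellow_plate_top','green_weight_mid','white_panel_mid','steel_block_mid','glue_stick_mid'],pic='w2')"
```

```text
t 3.23 tcp [0.6245 0.1598 0.2498] jaw -76.5 j6 71.8 open 0.0876 F [-0.5  0.6 -0.1]
yellow_plate_top [281.0, 179.0] 0.67 -> [0.6243, 0.1539] yaw 14.8 iou 0.971 hue [ 29. 130. 255.] lim [241 128] [318 232]
green_weight_mid [129.0, 194.0] 0.87 -> [0.562, 0.3493] yaw 12.8 iou 0.93 hue [ 67. 133. 207.] lim [104 173] [151 216]
steel_block_mid [340.0, 333.0] 0.8 -> [0.4393, 0.0154] yaw 32.7 iou 0.583 hue [110.  14. 147.] lim [324 320] [359 342]
steel_block_mid [232.0, 354.0] 0.64 -> [0.3628, 0.1699] yaw 7.4 iou 0.336 hue [ 10. 186. 182.] lim [215 346] [244 360]
glue_stick_mid [130.0, 194.0] 0.34 -> [0.5773, 0.3312] yaw 174.9 iou 0.758 hue [ 67. 134. 205.] lim [104 173] [152 216]
```

View pics/w2.png

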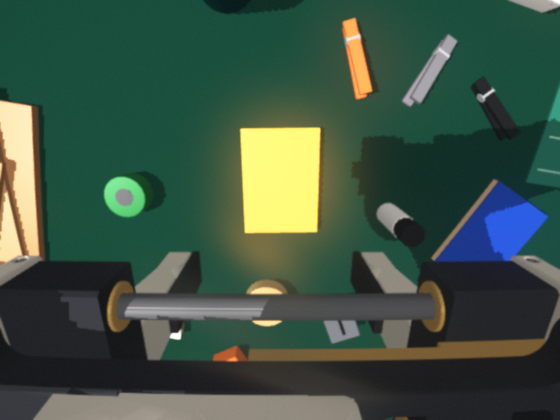

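The wrist view shows the yellow plate clearly at (280,180), the green weight at (128,196) and the glue stick at (400,222). All fits agree with the averages from the fixed cameras. Now to red.

```bash
python3 -c "
from h import *
go(.592,-.335,.21,-110.7)"
```

```text
shift [0.0402, 0.4746, 0.1478] turn [34.3, -0.0, 0.0]
 shift [0.0402, 0.4746, 0.1478] turn [-145.7, -0.0, -0.0]
```

Emit:
drive_tool:
  plan:
    - [[0.04, 0.4745, 0.148], [34.3, 0, 0], 1]
    - [[0.04, 0.4745, 0.148], [34.3, 0, 0], 1]
    - [[0.04, 0.4745, 0.148], [34.3, 0, 0], 1]
    - [[0.04, 0.4745, 0.148], [34.3, 0, 0], 1]
    - [[0.04, 0.4745, 0.148], [34.3, 0, 0], 1]
    - [[0.04, 0.4745, 0.148], [34.3, 0, 0], 1]
    - [[0.04, 0.4745, 0.148], [34.3, 0, 0], 1]
    - [[0.04, 0.4745, 0.148], [34.3, 0, 0], 1]
    - [[0.04, 0.4745, 0.148], [34.3, 0, 0], 1]
    - [[0.04, 0.4745, 0.148], [34.3, 0, 0], 1]
    - [[0.04, 0.4745, 0.148], [34.3, 0, 0], 1]
    - [[0.04, 0.4745, 0.148], [34.3, 0, 0], 1]
    - [[0.04, 0.4745, 0.148], [34.3, 0, 0], 1]
    - [[0.04, 0.4745, 0.148], [34.3, 0, 0], 1]
    - [[0.04, 0.4745, 0.148], [34.3, 0, 0], 1]
    - [[0.04, 0.4745, 0.148], [34.3, 0, 0], 1]
    - [[0.04, 0.4745, 0.148], [34.3, 0, 0], 1]

```text
clock: 4.95
tool_pos: [0.5924, -0.3335, 0.2108]
orientation: [-153.1, 89.9, 6.3]
force: [-0.3, 0.8, 0.4]
opening: 0.0877
```

```bash
python3 -c "
from h import *
wl(['red_panel_mid','blue_plate_top','kraft_panel_mid'],pic='w3')
go(.592,-.342,.1,-110.7)"
```

```text
t 4.95 tcp [ 0.5924 -0.3335  0.2108] jaw -110.6 j6 82.4 open 0.0877 F [-0.3  0.8  0.4]
red_panel_mid [282.0, 187.0] 0.57 -> [0.5901, -0.3404] yaw 157.4 iou 0.973 hue [179. 145. 255.] lim [258 149] [307 225]
blue_plate_top [144.0, 213.0] 0.87 -> [0.6165, -0.162] yaw 162.9 iou 0.921 hue [ 98.  83. 255.] lim [ 91 159] [190 269]
kraft_panel_mid [280.0, 335.0] 0.67 -> [0.3599, -0.2516] yaw 158.5 iou 0.661 hue [ 14. 125. 221.] lim [258 289] [303 348]
 shift [0.1106, 0.0076, -0.0025] turn [0.1, -0.0, 0.0]
 shift [0.1106, 0.0076, -0.0025] turn [-179.9, -0.0, -0.1]
```

View pics/w3.png

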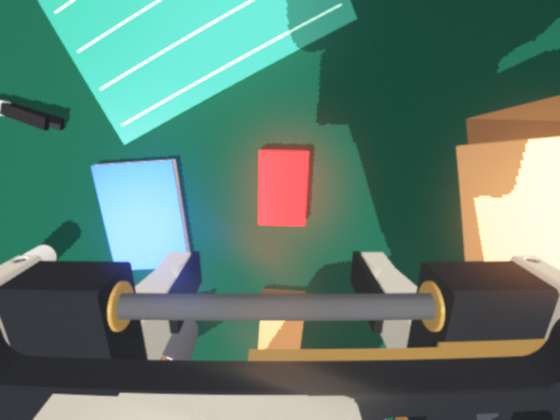

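Red sits at (283,187), yaw about 158°, and the box wall is well clear. Descend and grip.

Emit:
drive_tool:
  plan:
    - [[0.04, 0.0075, -0.0013], [1.4, 0, 0], 1]
    - [[0.08, 0.0075, -0.0013], [1.4, 0, 0], 1]
    - [[0.12, 0.0075, -0.0013], [1.4, 0, 0], 1]
    - [[0.15, 0.0075, -0.0013], [1.4, 0, 0], 1]
    - [[0.175, 0.0075, -0.0013], [1.4, 0, 0], 1]
    - [[0.19, 0.0075, -0.0013], [1.4, 0, 0], 1]
    - [[0.2, 0.0075, -0.0013], [1.4, 0, 0], 1]
    - [[0.206, 0.0075, -0.0013], [1.4, 0, 0], 1]
    - [[0.2075, 0.0075, -0.0013], [1.4, 0, 0], 1]
    - [[0.2075, 0.0075, -0.0013], [1.4, 0, 0], 1]
    - [[0.2075, 0.0075, -0.0013], [1.4, 0, 0], 0]
    - [[0.2075, 0.0075, -0.0013], [1.4, 0, 0], 0]
    - [[0.2075, 0.0075, -0.0013], [1.4, 0, 0], 0]
    - [[0.2075, 0.0075, -0.0013], [1.4, 0, 0], 0]
    - [[0.2075, 0.0075, -0.0013], [1.4, 0, 0], 0]
    - [[0.2075, 0.0075, -0.0013], [1.4, 0, 0], 0]
    - [[0.2075, 0.0075, -0.0013], [1.4, 0, 0], 0]
    - [[0.2075, 0.0075, -0.0013], [1.4, 0, 0], 0]

```text
clock: 6.65
tool_pos: [0.5912, -0.3416, 0.0035]
orientation: [-160.6, 89.9, -2.6]
force: [-0.6, 0.8, 4.3]
opening: 0.0572
```

```bash
python3 -c "
from h import *
p,R,o=pose();print(p,jaw(),o['opening'],o['force'])
go(p[0],p[1],.22,jaw(),0)
go(.6245,.154,.22,-76.3,0)"
```

```text
[ 0.59117922 -0.34156966  0.00354865] -112.01160359932298 0.05720703765524507 [-0.6477283   0.77844881  4.30647139]
 shift [-0.2165, -0.0001, -0.0003] turn [-0.0, -0.1, 0.0]
 shift [-0.2164, -0.472, 0.1546] turn [-35.7, -0.1, 0.0]
```

Emit:
drive_tool:
  plan:
    - [[-0.01, 0, 0], [0, 0, 0], 0]
    - [[-0.04, 0, 0], [0, 0, 0], 0]
    - [[-0.08, 0, 0], [0, 0, 0], 0]
    - [[-0.12, 0, 0], [0, 0, 0], 0]
    - [[-0.16, 0, 0], [0, 0, 0], 0]
    - [[-0.2, -0.02, 0.007], [-2, 0, 0], 0]
    - [[-0.2165, -0.472, 0.1546], [-35.7, 0, 0], 0]
    - [[-0.2165, -0.472, 0.1546], [-35.7, 0, 0], 0]
    - [[-0.2165, -0.472, 0.1546], [-35.7, 0, 0], 0]
    - [[-0.2165, -0.472, 0.1546], [-35.7, 0, 0], 0]
    - [[-0.2165, -0.472, 0.1546], [-35.7, 0, 0], 0]
    - [[-0.2165, -0.472, 0.1546], [-35.7, 0, 0], 0]
    - [[-0.2165, -0.472, 0.1546], [-35.7, 0, 0], 0]
    - [[-0.2165, -0.472, 0.1546], [-35.7, 0, 0], 0]
    - [[-0.2165, -0.472, 0.1546], [-35.7, 0, 0], 0]
    - [[-0.2165, -0.472, 0.1546], [-35.7, 0, 0], 0]
    - [[-0.2165, -0.472, 0.1546], [-35.7, 0, 0], 0]
    - [[-0.2165, -0.472, 0.1546], [-35.7, 0, 0], 0]
    - [[-0.2165, -0.472, 0.1546], [-35.7, 0, 0], 0]
    - [[-0.2165, -0.472, 0.1546], [-35.7, 0, 0], 0]

```text
clock: 8.32
tool_pos: [0.6241, 0.1554, 0.2202]
orientation: [158.8, 89.9, -7.4]
force: [0.2, -0.4, -0.1]
opening: 0.0567
```

```bash
python3 -c "
from h import *
wl(['red_panel_mid'],z0={'red_panel_mid':.217},pic='w4')
go(.6245,.154,.016,-76.3,0)"
```

```text
t 8.32 tcp [0.6241 0.1554 0.2202] jaw -76.3 j6 72.5 open 0.0567 F [ 0.2 -0.4 -0.1]
red_panel_mid [274.0, 252.0] 0.81 -> [0.623, 0.1556] yaw 13.9 iou 0.819 hue [  1. 189. 241.] lim [218 191] [333 347]
 shift [0.2042, -0.0005, -0.0002] turn [-0.0, -0.1, -0.0]
```

View pics/w4.png

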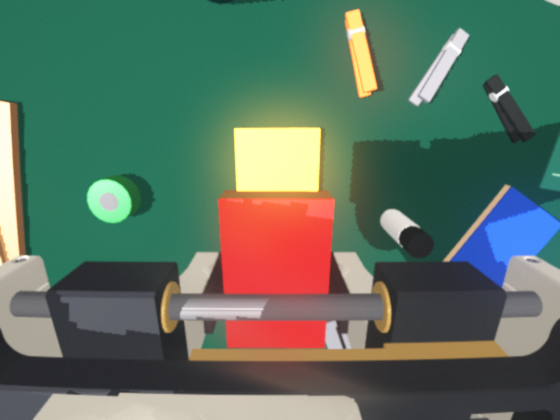

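Red is held level and parallel, with the plate directly under it. Place it.

Emit:
drive_tool:
  plan:
    - [[0.04, -0.0005, 0], [0, 0, 0], 0]
    - [[0.08, -0.0005, 0], [0, 0, 0], 0]
    - [[0.12, -0.0005, 0], [0, 0, 0], 0]
    - [[0.15, -0.0005, 0], [0, 0, 0], 0]
    - [[0.175, -0.0005, 0], [0, 0, 0], 0]
    - [[0.19, -0.0005, 0], [0, 0, 0], 0]
    - [[0.198, -0.0005, 0], [0, 0, 0], 0]
    - [[0.202, -0.0005, 0], [0, 0, 0], 0]
    - [[0.2045, -0.0005, 0], [0, 0, 0], 0]
    - [[0.2045, -0.0005, 0], [0, 0, 0], 0]
    - [[0.2045, -0.0005, 0], [0, 0, 0], 1]
    - [[0.2045, -0.0005, 0], [0, 0, 0], 1]
    - [[0.2045, -0.0005, 0], [0, 0, 0], 1]
    - [[0.2045, -0.0005, 0], [0, 0, 0], 1]
    - [[0.2045, -0.0005, 0], [0, 0, 0], 1]
    - [[0.18, -0.0005, 0], [0, 0, 0], 1]
    - [[0.14, -0.0005, 0], [0, 0, 0], 1]
    - [[0.1, -0.0005, 0], [0, 0, 0], 1]
    - [[0.06, -0.0005, 0], [0, 0, 0], 1]
    - [[0.02, -0.0005, 0], [0, 0, 0], 1]

```text
clock: 10.08
tool_pos: [0.6237, 0.1539, 0.2024]
orientation: [156.5, 89.9, -9.8]
force: [0.9, 0.5, -0.1]
opening: 0.0878
```

```bash
python3 -c "
from h import *
wl(['red_panel_mid','yellow_plate_top','green_weight_mid','white_panel_mid'],z0={'red_panel_mid':.012})
go(.562,.349,.17,-76.3,0)"
```

```text
t 10.08 tcp [0.6237 0.1539 0.2024] jaw -76.2 j6 72.4 open 0.0878 F [ 0.9  0.5 -0.1]
red_panel_mid [275.0, 192.0] 0.86 -> [0.6236, 0.1541] yaw 13.8 iou 0.967 hue [  7. 144. 255.] lim [250 151] [302 232]
yellow_plate_top [281.0, 152.0] 0.81 -> [0.6249, 0.1543] yaw 13.8 iou 0.584 hue [ 30.  75. 255.] lim [231 127] [321 245]
green_weight_mid [276.0, 191.0] 0.74 -> [0.6388, 0.1578] yaw 168.8 iou 0.504 hue [  7. 144. 255.] lim [249 152] [302 231]
green_weight_mid [106.0, 201.0] 0.67 -> [0.5624, 0.3497] yaw 8.2 iou 0.957 hue [ 70.  99. 249.] lim [ 77 178] [133 226]
white_panel_mid [414.0, 239.0] 0.64 -> [0.6118, -0.034] yaw 60.1 iou 0.543 hue [60. 12. 52.] lim [384 213] [441 263]
 shift [0.0303, -0.204, 0.014] turn [-0.0, -0.1, 0.0]
```

Red measures within 1 mm of the yellow plate's centre. Now the green weight.

Emit:
drive_tool:
  plan:
    - [[0.02, -0.2047, 0.0127], [0, 0, 0], 1]
    - [[0.02, -0.2047, 0.0127], [0, 0, 0], 1]
    - [[0.02, -0.2047, 0.0127], [0, 0, 0], 1]
    - [[0.02, -0.2047, 0.0127], [0, 0, 0], 1]
    - [[0.02, -0.2047, 0.0127], [0, 0, 0], 1]
    - [[0.02, -0.2047, 0.0127], [0, 0, 0], 1]
    - [[0.02, -0.2047, 0.0127], [0, 0, 0], 1]
    - [[0.06, -0.2047, 0.0127], [0, 0, 0], 1]
    - [[0.1, -0.2047, 0.0127], [0, 0, 0], 1]
    - [[0.11, -0.2047, 0.0127], [0, 0, 0], 1]
    - [[0.11, -0.2047, 0.0127], [0, 0, 0], 1]

```text
clock: 11.25
tool_pos: [0.5613, 0.347, 0.0861]
orientation: [35.9, 89.6, -130.5]
force: [0.7, -0.7, 1.3]
opening: 0.0874
```

```bash
python3 -c "
from h import *
wl(['green_weight_mid','white_panel_mid'],pic='w5')
go(.5625,.3497,.004,-76.3,0)"
```

```text
t 11.25 tcp [0.5613 0.347  0.0861] jaw -76.4 j6 55.0 open 0.0874 F [ 0.7 -0.7  1.3]
green_weight_mid [275.0, 221.0] 0.55 -> [0.5618, 0.3498] yaw 4.4 iou 0.966 hue [ 67. 162. 100.] lim [237 185] [308 259]
 shift [0.0883, 0.0002, 0.0024] turn [-0.0, -0.2, 0.0]
```

Emit:
drive_tool:
  plan:
    - [[0.03, 0, 0.002], [0, 0, 0], 1]
    - [[0.055, 0, 0.002], [0, 0, 0], 1]
    - [[0.07, 0, 0.002], [0, 0, 0], 1]
    - [[0.08, 0, 0.002], [0, 0, 0], 1]
    - [[0.086, 0, 0.002], [0, 0, 0], 1]
    - [[0.088, 0, 0.002], [0, 0, 0], 1]
    - [[0.088, 0, 0.002], [0, 0, 0], 1]
    - [[0.088, 0, 0.002], [0, 0, 0], 0]
    - [[0.088, 0, 0.002], [0, 0, 0], 0]
    - [[0.088, 0, 0.002], [0, 0, 0], 0]
    - [[0.088, 0, 0.002], [0, 0, 0], 0]
    - [[0.088, 0, 0.002], [0, 0, 0], 0]
    - [[0.088, 0, 0.002], [0, 0, 0], 0]
    - [[0.088, 0, 0.002], [0, 0, 0], 0]
    - [[0.088, 0, 0.002], [0, 0, 0], 0]

```text
clock: 12.65
tool_pos: [0.5629, 0.3499, 0.0045]
orientation: [-170.5, 89.8, 23.2]
force: [-0.6, -0.3, 2.7]
opening: 0.0556
```

```bash
python3 -c "
from h import *
p,R,o=pose();print(p,jaw(),o['opening'],o['force'])
go(p[0],p[1],.12,jaw(),0)
go(.624,.154,.12,-76.3,0)"
```

```text
[0.56293608 0.34991462 0.00453439] -76.3209810429566 0.0555516039163285 [-0.64301104 -0.28407503  2.74639   ]
 shift [-0.1155, -0.0001, -0.0004] turn [-0.0, -0.2, 0.0]
 shift [-0.1155, 0.2047, -0.0134] turn [-0.0, -0.2, 0.0]
```

Emit:
drive_tool:
  plan:
    - [[-0.006, 0, 0], [0, 0, 0], 0]
    - [[-0.02, 0, 0], [0, 0, 0], 0]
    - [[-0.04, 0, 0], [0, 0, 0], 0]
    - [[-0.065, 0, 0], [0, 0, 0], 0]
    - [[-0.09, 0, 0], [0, 0, 0], 0]
    - [[-0.11, 0.01, -0.0007], [0, 0, 0], 0]
    - [[-0.1155, 0.035, -0.0023], [0, 0, 0], 0]
    - [[-0.1155, 0.065, -0.0043], [0, 0, 0], 0]
    - [[-0.1155, 0.095, -0.0062], [0, 0, 0], 0]
    - [[-0.1155, 0.125, -0.0082], [0, 0, 0], 0]
    - [[-0.1155, 0.155, -0.0101], [0, 0, 0], 0]
    - [[-0.1155, 0.18, -0.0118], [0, 0, 0], 0]
    - [[-0.1155, 0.198, -0.013], [0, 0, 0], 0]
    - [[-0.1155, 0.2047, -0.0134], [0, 0, 0], 0]
    - [[-0.1155, 0.2047, -0.0134], [0, 0, 0], 0]
    - [[-0.1155, 0.2047, -0.0134], [0, 0, 0], 0]

```text
clock: 13.98
tool_pos: [0.6236, 0.1539, 0.1195]
orientation: [-163.9, 89.8, 29.7]
force: [-0.5, -0.4, -4.1]
opening: 0.0554
```

```bash
python3 -c "
from h import *
p,R,o=pose();print(p,jaw(),o['opening'],o['force'])
wl(['green_weight_mid'],z0={'green_weight_mid':.116})
go(.624,.154,.0345,-76.3,0)"
```

```text
[0.62359694 0.15391481 0.11953961] -76.37844565502878 0.05543700667226918 [-0.47362883 -0.40970831 -4.05221616]
t 13.98 tcp [0.6236 0.1539 0.1195] jaw -76.3 j6 72.4 open 0.0554 F [-0.5 -0.4 -4.1]
green_weight_mid [275.0, 265.0] 0.89 -> [0.6232, 0.1545] yaw 4.9 iou 0.687 hue [ 39. 120. 163.] lim [222 222] [329 333]
 shift [0.0853, 0.001, 0.0001] turn [0.0, -0.2, 0.0]
```

Emit:
drive_tool:
  plan:
    - [[0.02, 0.0005, 0], [0, 0, 0], 0]
    - [[0.04, 0.0005, 0], [0, 0, 0], 0]
    - [[0.058, 0.0005, 0], [0, 0, 0], 0]
    - [[0.07, 0.0005, 0], [0, 0, 0], 0]
    - [[0.077, 0.0005, 0], [0, 0, 0], 0]
    - [[0.081, 0.0005, 0], [0, 0, 0], 0]
    - [[0.083, 0.0005, 0], [0, 0, 0], 0]
    - [[0.0845, 0.0005, 0], [0, 0, 0], 0]
    - [[0.0855, 0.0005, 0], [0, 0, 0], 0]
    - [[0.0855, 0.0005, 0], [0, 0, 0], 0]
    - [[0.0855, 0.0005, 0], [0, 0, 0], 0]

```text
clock: 15.0
tool_pos: [0.6243, 0.1546, 0.0349]
orientation: [-166.3, 89.8, 27.4]
force: [0.2, -0.8, -3.8]
opening: 0.0553
```

```bash
python3 -c "
from h import *
p,R,o=pose();print(p,jaw(),o['opening'],o['force'])"
```

```text
[0.62434038 0.15458447 0.03487399] -76.2950205977864 0.055260554477168385 [ 0.24325898 -0.77836098 -3.82027427]
```

Emit:
drive_tool:
  plan:
    - [[0.001, 0, 0], [0, 0, 0], 0]
    - [[0.0015, 0, 0], [0, 0, 0], 0]
    - [[0.0015, 0, 0], [0, 0, 0], 0]
    - [[0.0015, 0, 0], [0, 0, 0], 0]

```text
clock: 15.33
tool_pos: [0.6246, 0.1547, 0.0345]
orientation: [-168.6, 89.7, 25.2]
force: [-3.7, -0.3, 6.0]
opening: 0.055
```

Contact made: the force reversed from -4 to +6 N. Release and rise.

Emit:
drive_tool:
  plan:
    - [[-0.0005, 0, 0], [0, 0, 0], 1]
    - [[-0.0005, 0, 0], [0, 0, 0], 1]
    - [[-0.0005, 0, 0], [0, 0, 0], 1]
    - [[-0.0005, 0, 0], [0, 0, 0], 1]
    - [[-0.0005, 0, 0], [0, 0, 0], 1]
    - [[-0.01, 0, 0], [0, 0, 0], 1]
    - [[-0.04, 0, 0], [0, 0, 0], 1]
    - [[-0.08, 0, 0], [0, 0, 0], 1]
    - [[-0.12, 0, 0], [0, 0, 0], 1]
    - [[-0.16, 0, 0], [0, 0, 0], 1]
    - [[-0.185, 0, 0], [0, 0, 0], 1]
    - [[-0.185, 0, 0], [0, 0, 0], 1]

```text
clock: 16.33
tool_pos: [0.6268, 0.1551, 0.228]
orientation: [-171.9, 89.0, 21.9]
force: [-0.4, 0.4, 0.2]
opening: 0.0879
```

```bash
python3 -c "
from h import *
wl(['green_weight_mid','red_panel_mid'],z0={'green_weight_mid':.030,'red_panel_mid':.012})
go(.59,-.2,.24,-106,0,'via');go(.408,-.272,.2,-114.4,0,'kraft')"
```

```text
t 16.33 tcp [0.6268 0.1551 0.228 ] jaw -76.3 j6 72.4 open 0.0879 F [-0.4  0.4  0.2]
green_weight_mid [275.0, 197.0] 0.59 -> [0.623, 0.1549] yaw 8.2 iou 0.965 hue [ 48. 105. 242.] lim [251 172] [300 223]
red_panel_mid [279.0, 172.0] 0.69 -> [0.6236, 0.1539] yaw 13.9 iou 0.439 hue [  9. 143. 255.] lim [252 154] [301 230]
red_panel_mid [277.0, 196.0] 0.41 -> [0.6324, 0.1461] yaw 153.6 iou 0.633 hue [ 48. 105. 242.] lim [251 172] [300 222]
via shift [-0.0212, 0.3362, 0.1163] turn [29.7, -0.3, 0.2]
kraft shift [0.0176, 0.3631, 0.3104] turn [38.1, -0.3, 0.2]
```

Green is centred on red. Now kraft.

Emit:
drive_tool:
  plan:
    - [[-0.02, 0.363, 0.31], [38.1, -0.3, 0.2], 1]
    - [[-0.02, 0.363, 0.31], [38.1, -0.3, 0.2], 1]
    - [[-0.02, 0.363, 0.31], [38.1, -0.3, 0.2], 1]
    - [[-0.02, 0.363, 0.31], [38.1, -0.3, 0.2], 1]
    - [[-0.02, 0.363, 0.31], [38.1, -0.3, 0.2], 1]
    - [[-0.02, 0.363, 0.31], [38.1, -0.3, 0.2], 1]
    - [[-0.02, 0.363, 0.31], [38.1, -0.3, 0.2], 1]
    - [[-0.02, 0.363, 0.31], [38.1, -0.3, 0.2], 1]
    - [[-0.02, 0.363, 0.31], [38.1, -0.3, 0.2], 1]
    - [[-0.02, 0.363, 0.31], [38.1, -0.3, 0.2], 1]
    - [[-0.02, 0.363, 0.31], [38.1, -0.3, 0.2], 1]
    - [[-0.02, 0.363, 0.31], [38.1, -0.3, 0.2], 1]
    - [[-0.02, 0.363, 0.31], [38.1, -0.3, 0.2], 1]
    - [[0.0176, 0.363, 0.31], [38.1, -0.3, 0.2], 1]
    - [[0.03, 0.363, 0.31], [38.1, -0.3, 0.2], 1]
    - [[0.03, 0.363, 0.31], [38.1, -0.3, 0.2], 1]
    - [[0.03, 0.363, 0.31], [38.1, -0.3, 0.2], 1]

```text
clock: 17.9
tool_pos: [0.4079, -0.2715, 0.1867]
orientation: [17.3, 89.8, 172.9]
force: [-0.1, -0.1, 0.1]
opening: 0.0879
```

```bash
python3 -c "
from h import *
wl(['kraft_panel_mid','blue_plate_top','pencil_pot_mid'],pic='w6')
go(.408,-.272,.004,-114.4,0)"
```

```text
t 17.9 tcp [ 0.4079 -0.2715  0.1867] jaw -114.3 j6 76.2 open 0.0879 F [-0.1 -0.1  0.1]
kraft_panel_mid [274.0, 192.0] 0.68 -> [0.4076, -0.2712] yaw 155.5 iou 0.978 hue [ 29.  24. 255.] lim [248 149] [304 234]
blue_plate_top [96.0, 61.0] 0.87 -> [0.6165, -0.1614] yaw 162.9 iou 0.989 hue [104. 160. 255.] lim [31  0] [158 131]
pencil_pot_mid [131.0, 229.0] 0.86 -> [0.4414, -0.1241] yaw 11.2 iou 0.878 hue [129.  13. 137.] lim [ 91 193] [176 267]
 shift [0.1847, 0.0008, 0.0014] turn [0.1, -0.1, 0.0]
```

View pics/w6.png

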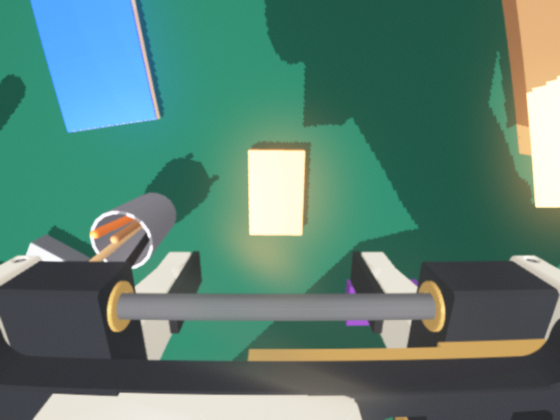

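Kraft is well aligned between the fingers at (277,192), and the pot at (135,230) is clear. Grip.

Emit:
drive_tool:
  plan:
    - [[0.04, 0.0003, 0.001], [0, 0, 0], 1]
    - [[0.08, 0.0003, 0.001], [0, 0, 0], 1]
    - [[0.11, 0.0003, 0.001], [0, 0, 0], 1]
    - [[0.135, 0.0003, 0.001], [0, 0, 0], 1]
    - [[0.155, 0.0003, 0.001], [0, 0, 0], 1]
    - [[0.17, 0.0003, 0.001], [0, 0, 0], 1]
    - [[0.179, 0.0003, 0.001], [0, 0, 0], 1]
    - [[0.183, 0.0003, 0.001], [0, 0, 0], 1]
    - [[0.1845, 0.0003, 0.001], [0, 0, 0], 1]
    - [[0.1845, 0.0003, 0.001], [0, 0, 0], 1]
    - [[0.1845, 0.0003, 0.001], [0, 0, 0], 0]
    - [[0.1845, 0.0003, 0.001], [0, 0, 0], 0]
    - [[0.1845, 0.0003, 0.001], [0, 0, 0], 0]
    - [[0.1845, 0.0003, 0.001], [0, 0, 0], 0]
    - [[0.1845, 0.0003, 0.001], [0, 0, 0], 0]
    - [[0.1845, 0.0003, 0.001], [0, 0, 0], 0]
    - [[0.1845, 0.0003, 0.001], [0, 0, 0], 0]
    - [[0.1845, 0.0003, 0.001], [0, 0, 0], 0]

```text
clock: 19.6
tool_pos: [0.4087, -0.2718, 0.0045]
orientation: [-178.0, 89.9, -22.3]
force: [-1.2, 0.2, 5.7]
opening: 0.0597
```

```bash
python3 -c "
from h import *
p,R,o=pose();print(p,jaw(),o['opening'],o['force'])
go(p[0],p[1],.2,jaw(),0)
go(.6165,-.1615,.2,-106.8,0)"
```

```text
[ 0.40873169 -0.2718126   0.00451826] -114.33746177320008 0.05966573615128079 [-1.20268565  0.22727788  5.73754254]
 shift [-0.1955, -0.0, -0.0004] turn [-0.0, -0.1, 0.0]
 shift [-0.1952, -0.1861, -0.1442] turn [-7.5, -0.1, -0.0]
```

Emit:
drive_tool:
  plan:
    - [[-0.01, 0, 0], [0, 0, 0], 0]
    - [[-0.04, 0, 0], [0, 0, 0], 0]
    - [[-0.08, 0, 0], [0, 0, 0], 0]
    - [[-0.12, 0, 0], [0, 0, 0], 0]
    - [[-0.16, 0, 0], [0, 0, 0], 0]
    - [[-0.195, -0.015, -0.0116], [-1, 0, 0], 0]
    - [[-0.195, -0.186, -0.1442], [-7.5, 0, 0], 0]
    - [[-0.195, -0.186, -0.1442], [-7.5, 0, 0], 0]
    - [[-0.195, -0.186, -0.1442], [-7.5, 0, 0], 0]
    - [[-0.195, -0.186, -0.1442], [-7.5, 0, 0], 0]
    - [[-0.195, -0.186, -0.1442], [-7.5, 0, 0], 0]
    - [[-0.195, -0.186, -0.1442], [-7.5, 0, 0], 0]
    - [[-0.195, -0.186, -0.1442], [-7.5, 0, 0], 0]
    - [[-0.195, -0.186, -0.1442], [-7.5, 0, 0], 0]
    - [[-0.195, -0.186, -0.1442], [-7.5, 0, 0], 0]

```text
clock: 20.85
tool_pos: [0.6155, -0.1619, 0.1994]
orientation: [154.6, 89.9, -42.3]
force: [-0.4, -0.6, -0.9]
opening: 0.0595
```

```bash
python3 -c "
from h import *
wl(['kraft_panel_mid'],z0={'kraft_panel_mid':.196})
go(.6165,-.1615,.016,-106.8,0)"
```

```text
t 20.85 tcp [ 0.6155 -0.1619  0.1994] jaw -106.9 j6 70.3 open 0.0595 F [-0.4 -0.6 -0.9]
kraft_panel_mid [277.0, 250.0] 0.91 -> [0.6148, -0.1612] yaw 162.8 iou 0.816 hue [ 15. 109. 238.] lim [216 184] [337 349]
kraft_panel_mid [277.0, 158.0] 0.25 -> [0.7007, -0.1591] yaw 73.2 iou 0.704 hue [104. 150. 255.] lim [231 128] [321 185]
 shift [0.1841, -0.001, -0.0004] turn [-0.1, -0.1, -0.0]
```

Emit:
drive_tool:
  plan:
    - [[0.04, -0.0008, -0.001], [0, 0, 0], 0]
    - [[0.08, -0.0008, -0.001], [0, 0, 0], 0]
    - [[0.11, -0.0008, -0.001], [0, 0, 0], 0]
    - [[0.135, -0.0008, -0.001], [0, 0, 0], 0]
    - [[0.155, -0.0008, -0.001], [0, 0, 0], 0]
    - [[0.17, -0.0008, -0.001], [0, 0, 0], 0]
    - [[0.178, -0.0008, -0.001], [0, 0, 0], 0]
    - [[0.182, -0.0008, -0.001], [0, 0, 0], 0]
    - [[0.184, -0.0008, -0.001], [0, 0, 0], 0]
    - [[0.184, -0.0008, -0.001], [0, 0, 0], 0]
    - [[0.184, -0.0008, -0.001], [0, 0, 0], 1]
    - [[0.184, -0.0008, -0.001], [0, 0, 0], 1]
    - [[0.184, -0.0008, -0.001], [0, 0, 0], 1]
    - [[0.184, -0.0008, -0.001], [0, 0, 0], 1]
    - [[0.184, -0.0008, -0.001], [0, 0, 0], 1]
    - [[0.16, -0.0008, -0.001], [0, 0, 0], 1]
    - [[0.12, -0.0008, -0.001], [0, 0, 0], 1]
    - [[0.08, -0.0008, -0.001], [0, 0, 0], 1]
    - [[0.04, -0.0008, -0.001], [0, 0, 0], 1]
    - [[0, -0.0008, -0.001], [0, 0, 0], 1]

```text
clock: 22.62
tool_pos: [0.6163, -0.1618, 0.2021]
orientation: [176.7, 89.9, -20.2]
force: [0.8, 0.1, 0.2]
opening: 0.0875
```

```bash
python3 -c "
from h import *
wl(['kraft_panel_mid','blue_plate_top'],z0={'kraft_panel_mid':.012})
go(.45,.2,.23,-87.5,0,'via');go(.388,.279,.2,-87.5,0)"
```

```text
t 22.62 tcp [ 0.6163 -0.1618  0.2021] jaw -106.8 j6 70.3 open 0.0875 F [0.8 0.1 0.2]
kraft_panel_mid [275.0, 191.0] 0.97 -> [0.616, -0.1614] yaw 162.3 iou 0.967 hue [ 27.  27. 255.] lim [248 149] [303 234]
kraft_panel_mid [32.0, 240.0] 0.51 -> [0.6343, 0.1766] yaw 103.4 iou 0.47 hue [ 12. 141. 239.] lim [  0 216] [ 68 260]
blue_plate_top [45.0, 222.0] 0.43 -> [0.6251, 0.1551] yaw 13.4 iou 0.433 hue [ 30.  76. 255.] lim [  0 188] [ 96 261]
via shift [-0.0274, -0.2974, 0.2663] turn [-19.4, -0.6, 0.0]
 shift [0.002, -0.355, 0.3489] turn [-19.4, -0.6, 0.0]
```

Kraft measures within about 1 mm of the plate's centre. To white, staying high over the glue stick.

Emit:
drive_tool:
  plan:
    - [[-0.02, -0.355, 0.349], [-19.4, -0.6, 0], 1]
    - [[-0.02, -0.355, 0.349], [-19.4, -0.6, 0], 1]
    - [[-0.02, -0.355, 0.349], [-19.4, -0.6, 0], 1]
    - [[-0.02, -0.355, 0.349], [-19.4, -0.6, 0], 1]
    - [[-0.02, -0.355, 0.349], [-19.4, -0.6, 0], 1]
    - [[-0.02, -0.355, 0.349], [-19.4, -0.6, 0], 1]
    - [[-0.02, -0.355, 0.349], [-19.4, -0.6, 0], 1]
    - [[-0.02, -0.355, 0.349], [-19.4, -0.6, 0], 1]
    - [[-0.02, -0.355, 0.349], [-19.4, -0.6, 0], 1]
    - [[-0.02, -0.355, 0.349], [-19.4, -0.6, 0], 1]
    - [[-0.02, -0.355, 0.349], [-19.4, -0.6, 0], 1]
    - [[-0.02, -0.355, 0.349], [-19.4, -0.6, 0], 1]
    - [[0.002, -0.355, 0.349], [-19.4, -0.6, 0], 1]
    - [[0.02, -0.355, 0.349], [-19.4, -0.6, 0], 1]
    - [[0.02, -0.355, 0.349], [-19.4, -0.6, 0], 1]
    - [[0.02, -0.355, 0.349], [-19.4, -0.6, 0], 1]

```text
clock: 24.1
tool_pos: [0.3874, 0.2783, 0.1809]
orientation: [47.4, 89.8, -130.0]
force: [0.3, 0.3, 0.8]
opening: 0.0875
```

```bash
python3 -c "
from h import *
wl(['white_panel_mid'],pic='w7')
go(.388,.279,.004,-87.5,0)"
```

```text
t 24.1 tcp [0.3874 0.2783 0.1809] jaw -87.5 j6 33.2 open 0.0875 F [0.3 0.3 0.8]
white_panel_mid [275.0, 193.0] 0.69 -> [0.3855, 0.2791] yaw 4.0 iou 0.973 hue [ 30.   1. 255.] lim [249 157] [299 233]
 shift [0.1786, 0.0, 0.0006] turn [0.0, -0.0, 0.0]
```

View pics/w7.png

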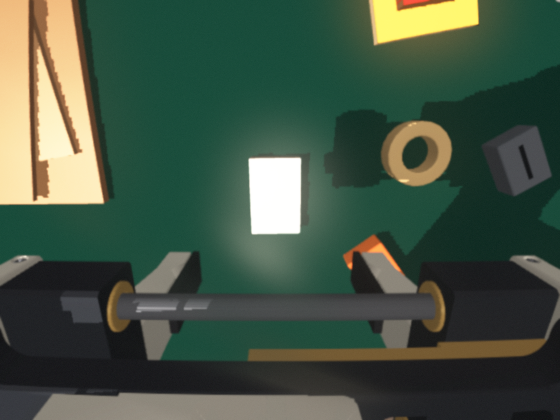

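White lies squarely at (275,195), yaw about 3.5°, with nothing near the fingers.

Emit:
drive_tool:
  plan:
    - [[0.04, 0, 0.002], [-0.7, 0, 0], 1]
    - [[0.08, 0, 0.002], [-0.7, 0, 0], 1]
    - [[0.11, 0, 0.002], [-0.7, 0, 0], 1]
    - [[0.135, 0, 0.002], [-0.7, 0, 0], 1]
    - [[0.155, 0, 0.002], [-0.7, 0, 0], 1]
    - [[0.168, 0, 0.002], [-0.7, 0, 0], 1]
    - [[0.175, 0, 0.002], [-0.7, 0, 0], 1]
    - [[0.178, 0, 0.002], [-0.7, 0, 0], 1]
    - [[0.1785, 0, 0.002], [-0.7, 0, 0], 1]
    - [[0.1785, 0, 0.002], [-0.7, 0, 0], 1]
    - [[0.1785, 0, 0.002], [-0.7, 0, 0], 0]
    - [[0.1785, 0, 0.002], [-0.7, 0, 0], 0]
    - [[0.1785, 0, 0.002], [-0.7, 0, 0], 0]
    - [[0.1785, 0, 0.002], [-0.7, 0, 0], 0]
    - [[0.1785, 0, 0.002], [-0.7, 0, 0], 0]
    - [[0.1785, 0, 0.002], [-0.7, 0, 0], 0]
    - [[0.1785, 0, 0.002], [-0.7, 0, 0], 0]
    - [[0.1785, 0, 0.002], [-0.7, 0, 0], 0]

```text
clock: 25.7
tool_pos: [0.3866, 0.279, 0.0042]
orientation: [-112.5, 90.0, 70.7]
force: [-0.5, 0.0, 3.7]
opening: 0.0536
```

```bash
python3 -c "
from h import *
p,R,o=pose();print(p,jaw(),o['opening'],o['force'])
go(p[0],p[1],.22,jaw(),0)
go(.616,-.1615,.22,-107.2,0)"
```

```text
[0.38660624 0.27904322 0.00422906] -86.77961573057533 0.053565129255538614 [-0.54541368  0.03166854  3.69677855]
 shift [-0.2158, -0.0001, -0.0] turn [-0.0, -0.0, 0.0]
 shift [-0.2159, 0.4526, -0.2043] turn [20.4, -0.0, 0.0]
```

Emit:
drive_tool:
  plan:
    - [[-0.01, 0, 0], [0, 0, 0], 0]
    - [[-0.04, 0, 0], [0, 0, 0], 0]
    - [[-0.08, 0, 0], [0, 0, 0], 0]
    - [[-0.12, 0, 0], [0, 0, 0], 0]
    - [[-0.16, 0, 0], [0, 0, 0], 0]
    - [[-0.2, 0.02, -0.009], [1, 0, 0], 0]
    - [[-0.216, 0.4526, -0.2043], [20.4, 0, 0], 0]
    - [[-0.216, 0.4526, -0.2043], [20.4, 0, 0], 0]
    - [[-0.216, 0.4526, -0.2043], [20.4, 0, 0], 0]
    - [[-0.216, 0.4526, -0.2043], [20.4, 0, 0], 0]
    - [[-0.216, 0.4526, -0.2043], [20.4, 0, 0], 0]
    - [[-0.216, 0.4526, -0.2043], [20.4, 0, 0], 0]
    - [[-0.216, 0.4526, -0.2043], [20.4, 0, 0], 0]
    - [[-0.216, 0.4526, -0.2043], [20.4, 0, 0], 0]
    - [[-0.216, 0.4526, -0.2043], [20.4, 0, 0], 0]
    - [[-0.216, 0.4526, -0.2043], [20.4, 0, 0], 0]
    - [[-0.216, 0.4526, -0.2043], [20.4, 0, 0], 0]
    - [[-0.216, 0.4526, -0.2043], [20.4, 0, 0], 0]
    - [[-0.216, 0.4526, -0.2043], [20.4, 0, 0], 0]
    - [[-0.216, 0.4526, -0.2043], [20.4, 0, 0], 0]

```text
clock: 27.37
tool_pos: [0.6157, -0.1627, 0.2188]
orientation: [-2.6, 89.9, 160.1]
force: [0.1, -0.6, -2.1]
opening: 0.0537
```

```bash
python3 -c "
from h import *
wl(['white_panel_mid'],z0={'white_panel_mid':.216})
go(.616,-.1615,.0345,-107.2,0)"
```

```text
t 27.37 tcp [ 0.6157 -0.1627  0.2188] jaw -107.3 j6 70.0 open 0.0537 F [ 0.1 -0.6 -2.1]
white_panel_mid [273.0, 253.0] 0.74 -> [0.6155, -0.1622] yaw 162.9 iou 0.806 hue [ 18.   9. 245.] lim [220 194] [329 342]
 shift [0.185, 0.0003, -0.0008] turn [0.0, 0.1, 0.0]
```

Emit:
drive_tool:
  plan:
    - [[0.04, 0, -0.0005], [0, 0, 0], 0]
    - [[0.08, 0, -0.0005], [0, 0, 0], 0]
    - [[0.11, 0, -0.0005], [0, 0, 0], 0]
    - [[0.135, 0, -0.0005], [0, 0, 0], 0]
    - [[0.155, 0, -0.0005], [0, 0, 0], 0]
    - [[0.17, 0, -0.0005], [0, 0, 0], 0]
    - [[0.179, 0, -0.0005], [0, 0, 0], 0]
    - [[0.183, 0, -0.0005], [0, 0, 0], 0]
    - [[0.185, 0, -0.0005], [0, 0, 0], 0]
    - [[0.1855, 0, -0.0005], [0, 0, 0], 0]
    - [[0.1855, 0, -0.0005], [0, 0, 0], 1]
    - [[0.1855, 0, -0.0005], [0, 0, 0], 1]
    - [[0.1855, 0, -0.0005], [0, 0, 0], 1]
    - [[0.1855, 0, -0.0005], [0, 0, 0], 1]
    - [[0.1855, 0, -0.0005], [0, 0, 0], 1]
    - [[0.16, 0, -0.0005], [0, 0, 0], 1]
    - [[0.12, 0, -0.0005], [0, 0, 0], 1]
    - [[0.08, 0, -0.0005], [0, 0, 0], 1]
    - [[0.04, 0, -0.0005], [0, 0, 0], 1]
    - [[0, 0, -0.0005], [0, 0, 0], 1]

```text
clock: 29.13
tool_pos: [0.6155, -0.1614, 0.2217]
orientation: [-29.2, 89.9, 133.6]
force: [0.8, -0.4, -0.5]
opening: 0.0876
```

```bash
python3 -c "
from h import *
wl(['white_panel_mid','steel_block_mid'],z0={'white_panel_mid':.030},pic='w8')
go(.439,.015,.22,-57,0,'width');go(.439,.015,.22,-147,0,'length');go(.439,.015,.22,33,0,'length')"
```

```text
t 29.13 tcp [ 0.6155 -0.1614  0.2217] jaw -107.1 j6 70.0 open 0.0876 F [ 0.8 -0.4 -0.5]
white_panel_mid [275.0, 190.0] 0.55 -> [0.615, -0.1599] yaw 162.9 iou 0.977 hue [  0.   0. 255.] lim [250 155] [300 228]
steel_block_mid [198.0, 336.0] 0.74 -> [0.4344, 0.0168] yaw 43.2 iou 0.791 hue [113.   7. 234.] lim [171 320] [223 359]
steel_block_mid [40.0, 244.0] 0.35 -> [0.6244, 0.186] yaw 96.7 iou 0.533 hue [ 67. 144. 131.] lim [  7 235] [ 64 261]
width shift [0.003, -0.1158, 0.2232] turn [-50.2, -0.4, -0.0]
length shift [0.003, -0.1158, 0.2232] turn [39.8, -0.3, 0.3]
length shift [0.003, -0.1158, 0.2232] turn [-140.2, -0.4, -0.4]
```

View pics/w8.png

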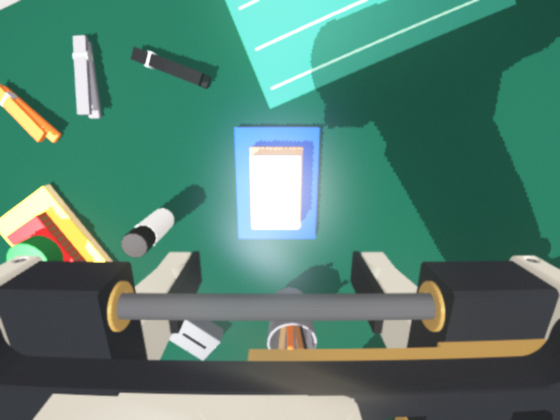

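White is centred on kraft at (276,190). Now the steel block at (195,335), which I'll grip by its length, since that keeps the gripper body clear of the pot.

Emit:
drive_tool:
  plan:
    - [[0.003, -0.1158, 0.2232], [39.8, -0.3, 0.3], 1]
    - [[0.003, -0.1158, 0.2232], [39.8, -0.3, 0.3], 1]
    - [[0.003, -0.1158, 0.2232], [39.8, -0.3, 0.3], 1]
    - [[0.003, -0.1158, 0.2232], [39.8, -0.3, 0.3], 1]
    - [[0.003, -0.1158, 0.2232], [39.8, -0.3, 0.3], 1]
    - [[0.003, -0.1158, 0.2232], [39.8, -0.3, 0.3], 1]
    - [[0.003, -0.1158, 0.2232], [39.8, -0.3, 0.3], 1]
    - [[0.003, -0.1158, 0.2232], [39.8, -0.3, 0.3], 1]
    - [[0.03, -0.1158, 0.2232], [39.8, -0.3, 0.3], 1]
    - [[0.03, -0.1158, 0.2232], [39.8, -0.3, 0.3], 1]
    - [[0.03, -0.1158, 0.2232], [39.8, -0.3, 0.3], 1]

```text
clock: 30.2
tool_pos: [0.4383, 0.0143, 0.1919]
orientation: [92.1, 89.8, -144.9]
force: [0.0, -0.1, 0.7]
opening: 0.0874
```

```bash
python3 -c "
from h import *
wl(['steel_block_mid','pencil_pot_mid'],pic='w9')
go(.439,.015,.005,-147,0)"
```

```text
t 30.2 tcp [0.4383 0.0143 0.1919] jaw -147.0 j6 5.2 open 0.0874 F [ 0.  -0.1  0.7]
steel_block_mid [274.0, 192.0] 0.85 -> [0.4388, 0.0163] yaw 32.9 iou 0.958 hue [108.   5. 242.] lim [245 172] [302 216]
steel_block_mid [303.0, 333.0] 0.84 -> [0.2956, 0.163] yaw 43.7 iou 0.676 hue [ 28. 101. 255.] lim [278 320] [329 349]
pencil_pot_mid [364.0, 68.0] 0.59 -> [0.4419, -0.1282] yaw 9.0 iou 0.903 hue [125.  13. 121.] lim [321  27] [417 106]
 shift [0.1885, 0.0005, 0.0008] turn [-0.0, -0.1, -0.0]
```

View pics/w9.png

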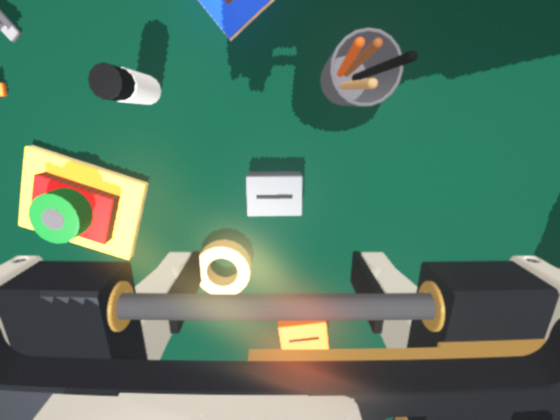

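The block is at (274,193) with its long side along the jaws, and the tape at (225,268) is clear of the fingers. Grip.

Emit:
drive_tool:
  plan:
    - [[0.04, 0.0002, 0.0015], [0, 0, 0], 1]
    - [[0.08, 0.0002, 0.0015], [0, 0, 0], 1]
    - [[0.11, 0.0002, 0.0015], [0, 0, 0], 1]
    - [[0.135, 0.0002, 0.0015], [0, 0, 0], 1]
    - [[0.155, 0.0002, 0.0015], [0, 0, 0], 1]
    - [[0.172, 0.0002, 0.0015], [0, 0, 0], 1]
    - [[0.182, 0.0002, 0.0015], [0, 0, 0], 1]
    - [[0.187, 0.0002, 0.0015], [0, 0, 0], 1]
    - [[0.189, 0.0002, 0.0015], [0, 0, 0], 1]
    - [[0.189, 0.0002, 0.0015], [0, 0, 0], 1]
    - [[0.189, 0.0002, 0.0015], [0, 0, 0], 0]
    - [[0.189, 0.0002, 0.0015], [0, 0, 0], 0]
    - [[0.189, 0.0002, 0.0015], [0, 0, 0], 0]
    - [[0.189, 0.0002, 0.0015], [0, 0, 0], 0]
    - [[0.189, 0.0002, 0.0015], [0, 0, 0], 0]
    - [[0.189, 0.0002, 0.0015], [0, 0, 0], 0]
    - [[0.189, 0.0002, 0.0015], [0, 0, 0], 0]
    - [[0.189, 0.0002, 0.0015], [0, 0, 0], 0]

```text
clock: 31.85
tool_pos: [0.439, 0.0157, 0.0049]
orientation: [-173.3, 89.9, -50.3]
force: [-0.9, -0.2, 6.4]
opening: 0.0617
```

```bash
python3 -c "
from h import *
p,R,o=pose();print(p,jaw(),o['opening'],o['force'])
go(p[0],p[1],.16,jaw(),0)
go(.6153,-.161,.16,-197.1,0)"
```

```text
[0.43902551 0.01574352 0.00489365] -146.99958796759685 0.061733622340444314 [-0.90386556 -0.2014278   6.41232291]
 shift [-0.1551, -0.0, -0.0002] turn [-0.0, -0.1, 0.0]
 shift [-0.1548, -0.0516, -0.2444] turn [50.1, -0.1, 0.0]
```

Emit:
drive_tool:
  plan:
    - [[-0.006, 0, 0], [0, 0, 0], 0]
    - [[-0.02, 0, 0], [0, 0, 0], 0]
    - [[-0.045, 0, 0], [0, 0, 0], 0]
    - [[-0.075, 0, 0], [0, 0, 0], 0]
    - [[-0.105, 0, 0], [0, 0, 0], 0]
    - [[-0.135, 0, 0], [0, 0, 0], 0]
    - [[-0.15, -0.002, -0.01], [2, 0, 0], 0]
    - [[-0.155, -0.0063, -0.03], [6, 0, 0], 0]
    - [[-0.155, -0.0117, -0.0555], [11.4, 0, 0], 0]
    - [[-0.155, -0.0171, -0.081], [16.6, 0, 0], 0]
    - [[-0.155, -0.0225, -0.1065], [21.8, 0, 0], 0]
    - [[-0.155, -0.0279, -0.132], [27, 0, 0], 0]
    - [[-0.155, -0.0332, -0.1575], [32.3, 0, 0], 0]
    - [[-0.155, -0.0386, -0.183], [37.5, 0, 0], 0]
    - [[-0.155, -0.044, -0.2085], [42.7, 0, 0], 0]
    - [[-0.155, -0.0485, -0.23], [47, 0, 0], 0]
    - [[-0.155, -0.051, -0.2415], [49.5, 0, 0], 0]
    - [[-0.155, -0.0516, -0.2444], [50.1, 0, 0], 0]
    - [[-0.155, -0.0516, -0.2444], [50.1, 0, 0], 0]
    - [[-0.155, -0.0516, -0.2444], [50.1, 0, 0], 0]

```text
clock: 33.52
tool_pos: [0.6141, -0.1606, 0.1592]
orientation: [112.5, 89.9, -174.6]
force: [0.6, 0.9, -6.5]
opening: 0.062
```

```bash
python3 -c "
from h import *
wl(['steel_block_mid'],z0={'steel_block_mid':.155},pic='w10')
go(.6153,-.161,.053,-197.1,0)"
```

```text
t 33.52 tcp [ 0.6141 -0.1606  0.1592] jaw 163.0 j6 -20.0 open 0.062 F [ 0.6  0.9 -6.5]
steel_block_mid [275.0, 261.0] 0.69 -> [0.6092, -0.1704] yaw 11.0 iou 0.697 hue [117.   9. 180.] lim [213 226] [338 324]
 shift [0.107, -0.0011, -0.0004] turn [0.1, -0.0, -0.0]
```

View pics/w10.png

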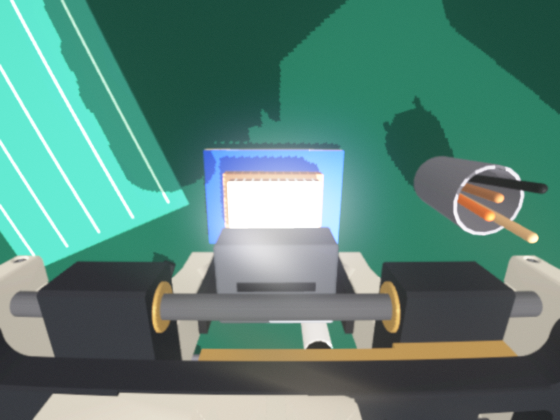

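The block is held level and parallel above white, and the pot at (470,195) is clear. Lower it gently.

Emit:
drive_tool:
  plan:
    - [[0.015, -0.001, -0.0004], [0, 0, 0], 0]
    - [[0.035, -0.001, -0.0004], [0, 0, 0], 0]
    - [[0.055, -0.001, -0.0004], [0, 0, 0], 0]
    - [[0.075, -0.001, -0.0004], [0, 0, 0], 0]
    - [[0.089, -0.001, -0.0004], [0, 0, 0], 0]
    - [[0.097, -0.001, -0.0004], [0, 0, 0], 0]
    - [[0.102, -0.001, -0.0004], [0, 0, 0], 0]
    - [[0.105, -0.001, -0.0004], [0, 0, 0], 0]
    - [[0.1065, -0.001, -0.0004], [0, 0, 0], 0]
    - [[0.1075, -0.001, -0.0004], [0, 0, 0], 0]
    - [[0.1075, -0.001, -0.0004], [0, 0, 0], 0]
    - [[0.1075, -0.001, -0.0004], [0, 0, 0], 0]

```text
clock: 34.62
tool_pos: [0.6156, -0.161, 0.0532]
orientation: [-100.1, 89.9, -27.1]
force: [-0.7, 0.1, -5.8]
opening: 0.0616
```

Emit:
drive_tool:
  plan:
    - [[0.0008, 0, 0], [0, 0, 0], 0]
    - [[0.0015, 0, 0], [0, 0, 0], 0]
    - [[0.0015, 0, 0], [0, 0, 0], 0]
    - [[0.0015, 0, 0], [0, 0, 0], 0]

```text
clock: 34.95
tool_pos: [0.6159, -0.1611, 0.053]
orientation: [-92.7, 89.9, -19.7]
force: [-3.8, 2.2, 6.3]
opening: 0.0615
```

Contact again (force -6 to +6 N). Release and rise.

Emit:
drive_tool:
  plan:
    - [[-0.0005, 0, 0], [0, 0, 0], 1]
    - [[-0.0005, 0, 0], [0, 0, 0], 1]
    - [[-0.0005, 0, 0], [0, 0, 0], 1]
    - [[-0.0005, 0, 0], [0, 0, 0], 1]
    - [[-0.0005, 0, 0], [0, 0, 0], 1]
    - [[-0.01, 0, 0], [0, 0, 0], 1]
    - [[-0.03, 0, 0], [0, 0, 0], 1]
    - [[-0.06, 0, 0], [0, 0, 0], 1]
    - [[-0.1, 0, 0], [0, 0, 0], 1]
    - [[-0.14, 0, 0], [0, 0, 0], 1]
    - [[-0.17, 0, 0], [0, 0, 0], 1]
    - [[-0.17, 0, 0], [0, 0, 0], 1]
    - [[-0.17, 0, 0], [0, 0, 0], 1]

```text
clock: 36.03
tool_pos: [0.6167, -0.161, 0.2264]
orientation: [-78.7, 89.6, -5.7]
force: [-0.6, 0.7, -0.2]
opening: 0.0877
```

```bash
python3 -c "
from h import *
wl(['steel_block_mid'],z0={'steel_block_mid':.048},pic='w11')
cv2.imwrite('pics/d2.png',ctrl.snapshot('side'))
import cv2
a=cv2.imread('pics/w11.png');b=cv2.imread('pics/d2.png')
cv2.imwrite('pics/both.png',np.hstack([cv2.resize(a,(400,300)),cv2.resize(b[60:300,150:470],(400,300))]))"
```

```text
t 36.03 tcp [ 0.6167 -0.161   0.2264] jaw 163.0 j6 -19.9 open 0.0877 F [-0.6  0.7 -0.2]
steel_block_mid [277.0, 194.0] 0.57 -> [0.6163, -0.1604] yaw 163.4 iou 0.967 hue [114.   7. 241.] lim [247 172] [307 219]
```

View pics/both.png

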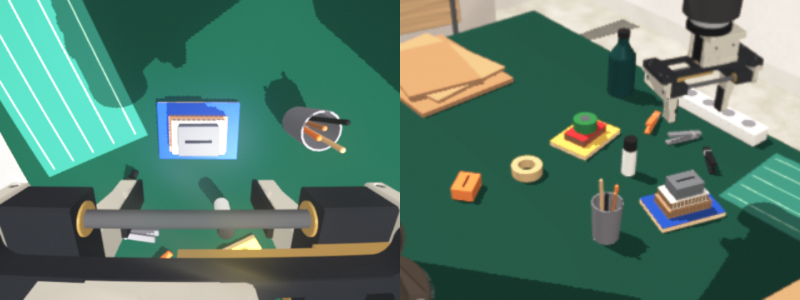

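Both stacks stand flat and centred: blue at (200,135) in the wrist view and (683,205) in the side crop, yellow with the green weight at (585,125). The tape, pot and glue stick are undisturbed and the gripper is clear, so I'll hand in.

```bash
python3 -c "
from plant import ctrl
print(ctrl.close_job())"
```

```text
the job is handed in; nothing more can be done
None
```

Both glue-ups are stacked and the job is handed in at about 36 s of the 138 s allowed. On the blue plate are the kraft panel, the white panel and the steel block; on the yellow plate are the red panel and the green weight.

- **Centring:** the last wrist-camera fits put every part within about 2 mm of what it rests on. All panels and the steel block were within about 1° of parallel.
- **Weights:** I lowered both until the wrist force showed contact (about +6 N), then released them.
- **Other objects:** in the final pictures the tape roll, pencil pot and glue stick stood where they were and the gripper was clear. I checked this by eye and did not measure their positions again at the end.
- **Disagreements:** early on, the scene and side cameras differed by about 6 mm in x, so I used the wrist camera for the grips and placements. Fits on things the gripper held or partly hid were poor, including one of the held steel block that was off in yaw. For those I went by the picture and the check after placing.

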